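# Hang the grinder handpiece on the sprung tool balancer

## Task

Put the sample-grinder handpiece away on the tool balancer. Take the balancer's hook by its black grip, pull it down to the handpiece standing in its cradle, work the hook under the wire bail, and let it rise under control, never letting it fly, until the balancer is fully up and the handpiece hangs free. Do not lift the handpiece by hand, be gentle with it, as it is delicate, and leave the things round about where they are.

Things in the scene. Friction and masses are not known exactly. Their poses are not given: they have to be found in the camera images.
- balancer: Fixed tool balancer: grey base 100 mm square with an upright 20 mm steel column, 289 mm high in all. Origin on the column's axis at the worktop, z up, -x roughly towards the robot. On the column slides and swings a level aluminium arm (16 mm high, 14 wide); 160 mm from the column's axis it carries a black grip above and a steel hook below. Counts with arm and hook.
- carriage (a joint): Height of the arm on the column: 0 = fully up against its stop, positive = pulled down in m, at most 0.130. A spring pulls it up: about 8 N net at the top, 12 N at 0.130, without load.
- swing_arm (a joint): Swing of the arm about the column: 0 = arm along the balancer's -x axis, positive = swung towards the balancer's +y (the robot's left), rad, -0.9 to 0.9; turns freely with slight friction.
- hook_grip (a point): Centre of the upright round black grip on the arm's end, to be held and pulled down: 18 mm thick with a 24 mm rim on top. It reaches 20 mm above this point; 32 mm below this point is the top of the arm's end boss (26 mm diameter). The hook's shank is straight below it, on the same vertical line.
- shank_clamp (a point): Arm's centre line at the hook, 42 mm below the grip point. The hook below is a J of 8 mm round steel: shank down, then a level foot square to the arm, towards increasing swing, ending in a short flat upturned tip: outer face 22 mm from the shank's axis, top 14 mm above the foot's underside, throat 10 mm. Foot's underside 65 mm below here, +-20 mm: clamped differently each time, unreported, so feel for it.
- handpiece_centre (a point): Centre of the loose grinder handpiece, 0.2 to 0.4 kg, standing upright 45 mm deep in its cradle: a grey 44 mm square body 74 mm high, then a flat round head 56 mm in diameter whose top is 45 mm above this point, and the wire bail above the head. z is up, x along the bail. Delicate: keep the forces on it under 10 N.
- bail (a point): Middle of the handpiece's bail, a bridge of 6 mm wire over the middle of the head; this point is the wire's centre. It runs along this point's x, across the hook's path; level for 26 mm, 40 mm clear between its legs. Its underside is 18 mm above the head, so the 14 mm high hook passes under it with 4 mm to spare, the foot just above the head, and then rises to catch it.
- cradle: Fixed white cradle, 66 mm square and 53 mm high, with the square pocket in which the handpiece stands (about 1 mm play each side, floor 8 mm above the worktop). Origin under its centre.
- timer: Bystander: flat white kitchen timer, 62 x 62 x 20 mm; origin under its centre.
- dropper: Bystander: white dropper bottle, 33 mm diameter, 67 mm high; origin under its centre.
- tape: Bystander: roll of white label tape lying flat, 67 mm diameter, 19 mm high; origin under its centre.
- dish: Bystander: small round culture dish, 63 mm diameter, 15 mm high; origin under its centre.
Mind the look-alikes: they are no part of the job. What is shaped like the cradle but pink is not meant.

How it is judged:
By the outcome, as a careful person would: the job done as asked, in the order asked, and still so for the second after the job is handed in, with the robot touching nothing.
It also fails if it takes over 58 s, if anything falls off the work surface, if the arm or the gripper's body presses on something with over 40 N, if the wrist force passes 120 N, or if a joint passes its speed limit or range.

## Robot

A 7-joint arm with a two-finger parallel gripper is mounted at the origin on a cart in front of the work surface, level with it; the furniture and walls round the work are solid. World frame = base frame: x ahead of the robot, y to its left, z up, the work surface at z = 0. Lengths are in m, angles in rad, forces in N, time in s.
With the tool pointing down it reaches from about 0.425 to 0.875 m from the base axis. Payload 4.7 kg.
Tool frame: the origin (TCP) lies midway between the tips of the shut fingers; the grasp point (between the pads) lies 19 mm behind it (ctrl.grip_point_offset is the distance from the TCP to the grasp point, in m); z points along the fingers, y is the line along which they close (so a half turn about z gives the same grasp; the last joint's range is limited). The gripper opens to 87 mm and grips with 3 to 60 N. Pads are 19 mm wide; open, the fingers measure 117 mm over their backs; the gripper's body (75 mm by 190 mm) begins 51 mm behind the grasp point.
Start: joints at [1.176, 0.321, -0.07, 1.45, 0.023, 1.371, -0.057], TCP at [0.258, -0.596, 0.223] pointing down, gripper open.
Joint ranges: [-2.86, 2.86], [-0.3, 2.09], [-1.38, 1.24], [0.06, 2.45], [-1.56, 4.7], [0.09, 2.05], [-2.69, 2.69]. Speed limits (rad/s): [2.57, 2.57, 3.14, 3.14, 3.14, 3.14, 3.14].

## Interface

Orientations are given as a rotation vector (axis times angle).
In Python, from bench import ctrl gives the robot as it stands. The module is installed in compiled form; this text tells all that it offers.
- The arm moves only by the shell command python3 -m handwheel 'ROWS' [OPENING] [FORCE]. ROWS is JSON, a list of rows, each an object of numbers: "x", "y", "z": the shift along the tool's x, y, z in m; "wx", "wy", "wz": the turn, a rotation vector about the tool's x, y, z in degrees. A call has 1 to 10 rows; each row is the pose to reach, as a shift and turn from the pose commanded when the call began, along the tool's axes at that moment; what a row does not reach only later rows make up. A row lasts 1/12 s, in which the tool goes at most 41.7 mm and 7.16 degrees, less where a joint would pass 70% of its speed; a pose out of reach is approached as far as the arm can. A call with a gripper value outside its range is refused whole. OPENING is the finger opening in m, from 0 to 0.087, set as the call begins (- or left out, the last holds). The fingers move at their own pace and stop on an object; FORCE is the grip in N (left out, the last holds). Time passes only in rows, so rows that repeat a pose let the fingers close. It gives the time, the measured TCP pose, the force, the opening and the grip force at its end, in the units of the state.
- ctrl.get_state(): the state, without advancing time (a new reading comes with each control period).
- ctrl.get_image(name): name is "scene" or "top"; returns a dict with "image" (480x640x3 uint8, red, green, blue), "K" (3x3 intrinsics, pixels), "world_to_cam" (4x4, takes a point from world to camera coordinates). Camera axes: x right, y down, z forward; pixel columns grow to the right and rows downward; lengths in m; the calibration is good to about 2 mm. A picture is of the moment at which its call begins. There is no depth.
- ctrl.close_job(): hands the job in; it is judged then, once.
The state is a dict: "time": time; "joint_positions": joint angles; "qd": joint speeds; "joint_torque": joint torques, N m; "position": TCP position; "tool_rot": TCP orientation; "ft_force": force on the tool from outside, world axes, zero at the start; "torque": the same for the moment, N m; "grip_width": opening from 0.0 (shut) to 1.0 (fully open); "grip_force": force on a finger pad.
Only numpy, scipy, OpenCV 4.12 (cv2) and the standard library are available. Lean on these libraries where they do the work, as an engineer would, in place of code of your own. Each camera call takes 0.05 s, during which the arm holds its last target. There are 200 camera calls.

## Working session

There is one attempt and no reset: what is moved stays moved. The work goes in short steps, Python scripts to look and compute and a shell command to move; the robot and the scene stay as the last step left them, time stands still between calls to the robot, and variables do not carry over. Pictures are saved under pics/ and viewed, at most 10 in all, crops included, and the job is handed in when it is done.

```bash
mkdir -p pics; cat > h.py <<'E'
import numpy as np, cv2
from bench import ctrl
def grab(n,f):
    d=ctrl.get_image(n); cv2.imwrite('pics/'+f,cv2.cvtColor(d['image'],cv2.COLOR_RGB2BGR)); np.savez('pics/'+f[:-4]+'.npz',**d); return d
def load(f): return np.load('pics/'+f+'.npz')
def ray(d,u,v):
    M=d['world_to_cam']; R,t=M[:3,:3],M[:3,3]
    r=R.T@np.linalg.inv(d['K'])@np.array([u,v,1.]); return -R.T@t, r/np.linalg.norm(r)
def plane(d,u,v,z):
    o,r=ray(d,u,v); return o+r*(z-o[2])/r[2]
def tri(d1,p1,d2,p2):
    o1,r1=ray(d1,*p1); o2,r2=ray(d2,*p2)
    s=np.linalg.lstsq(np.c_[r1,-r2],o2-o1,rcond=None)[0]
    a,b=o1+s[0]*r1,o2+s[1]*r2; return (a+b)/2,np.linalg.norm(a-b)
def proj(d,p):
    M=d['world_to_cam']; q=d['K']@(M[:3,:3]@np.array(p)+M[:3,3]); return q[:2]/q[2]
E
python3 - <<'E'
from h import *
for n in('scene','top'):
    d=grab(n,n+'0.png'); print(n,ray(d,320,240)[0].round(3),ray(d,320,240)[1].round(3))
print(ctrl.get_state())
E
```

```text
scene [0.214 0.956 0.736] [ 0.335 -0.763 -0.553]
top [0.444 0.171 1.169] [ 0.107 -0.002 -0.994]
{'time': 0.1, 'joint_positions': array([ 1.1760795 ,  0.32176357, -0.07010401,  1.45156274,  0.02258626,
        1.37077129, -0.05691762]), 'qd': array([-0.00136028, -0.00139198, -0.00083438, -0.00337867, -0.00053837,
       -0.00024171, -0.0002593 ]), 'joint_torque': array([-1.71807174e-04, -4.92571557e+01, -4.05735550e-01, -3.13396668e+01,
       -6.41230540e-02,  3.95461684e-02,  6.22866060e-05]), 'position': array([ 0.25816669, -0.59599615,  0.22155658]), 'tool_rot': array([-3.07454907e+00, -6.37407201e-01,  6.58443558e-04]), 'ft_force': array([ 0.62027739, -0.72420143, -0.18749953]), 'torque': array([-0.01496324, -0.0108233 , -0.03150383]), 'grip_force': 0.0, 'grip_width': 0.9998834474914828}
```

View pics/scene0.png

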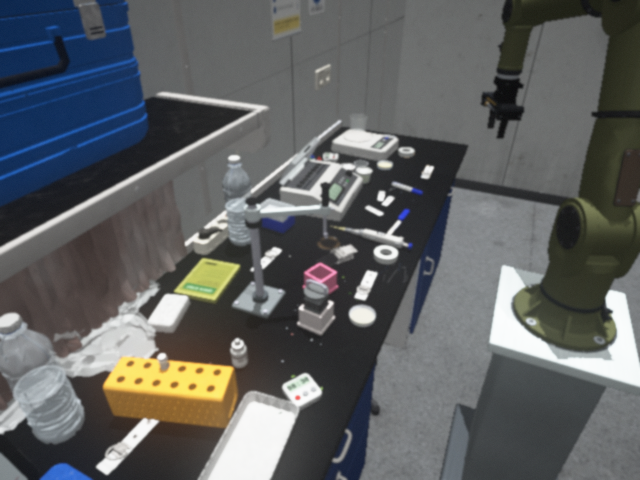

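View pics/top0.png

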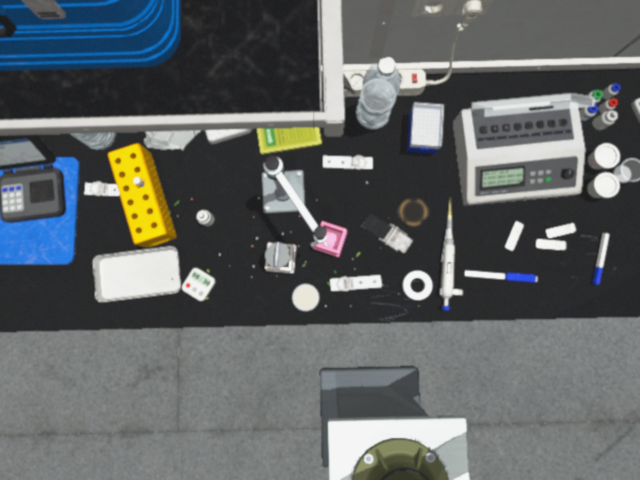

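Scene view: the column is at (257,250), the grip at (325,195), the handpiece in its white cradle at (317,305) and the pink decoy at (320,278). Top view: the column top is at (274,165), the grip at (319,237), the handpiece at (280,257) and pink at (329,239). Next I'll look at crops.

```bash
python3 - <<'E'
from h import *
a=cv2.imread('pics/top0.png')[145:285,250:350]; b=cv2.imread('pics/scene0.png')[175:335,230:350]
a=cv2.resize(a,None,fx=4,fy=4,interpolation=cv2.INTER_CUBIC); b=cv2.resize(b,None,fx=3.5,fy=3.5,interpolation=cv2.INTER_CUBIC)
print(a.shape,b.shape)
cv2.imwrite('pics/crop0.png',np.hstack([a[:560],b[:560,:400]]))
E
```

```text
(560, 400, 3) (560, 420, 3)
```

View pics/crop0.png

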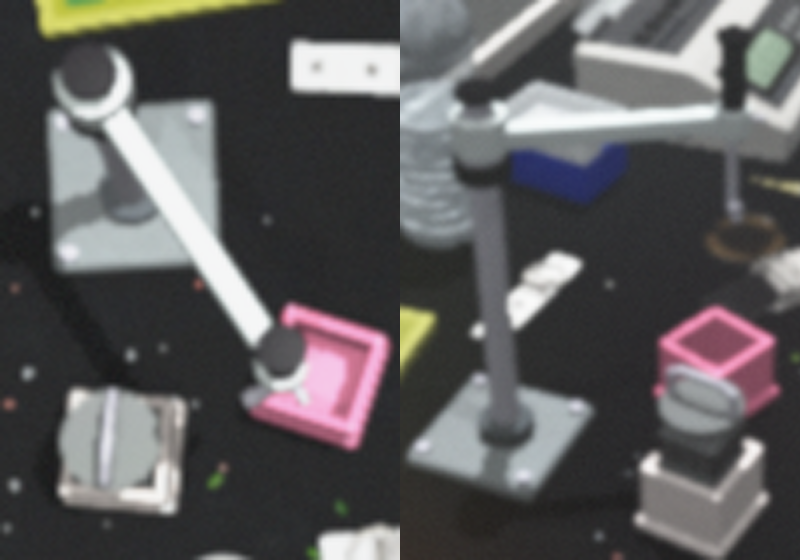

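Crop: bail centre is about (277,254) in top and (317,282) in scene. Grip top is about (320.7,231) in top and (325.5,184) in scene. The hook foot points to the lower left in top, i.e. towards increasing swing.

```bash
python3 - <<'E'
from h import *
t,s=load('top0'),load('scene0')
T=lambda u,v:(250+u/4,145+v/4); S=lambda u,v:(230+(u-400)/3.5,175+v/3.5)
def p(n,a,b): q,e=tri(t,T(*a),s,S(*b)); print(n,q.round(4),'gap',e.round(4)); return q
g=p('griptop',(283,343),(735,32)); c=p('coltop',(88,68),(480,90)); b=p('bailmid',(108,437),(706,380))
print('base',[plane(t,*T(*x),0.012).round(4) for x in((50,118),(213,103),(217,262),(57,272))])
cr=[plane(t,*T(*x),0.053) for x in((68,392),(185,402),(178,512),(60,500))]; print('cradle top',np.round(cr,4),np.mean(cr,0).round(4))
e=[plane(t,*T(*x),0.119) for x in((112,392),(103,482))]; print('bail ends',np.round(e,4))
print('basecen',plane(t,*T(134,188),.012).round(4))
for z in(.098,.119): print('head/bail plane',plane(t,*T(109,437),z).round(4))
for x in e: print('scene proj',(np.array(proj(s,x))-[230,175])*3.5+[400,0])
print(np.linalg.norm((g-c)[:2]))
E
```

```text
griptop [0.551  0.1667 0.3117] gap 0.0041
coltop [0.6845 0.2531 0.2844] gap 0.0056
bailmid [0.5273 0.2619 0.1149] gap 0.0039
base [array([0.7317, 0.3035, 0.012 ]), array([0.7383, 0.2048, 0.012 ]), array([0.641 , 0.2045, 0.012 ]), array([0.6374, 0.3005, 0.012 ])]
cradle top [[0.5606 0.2905 0.053 ]
 [0.5532 0.2234 0.053 ]
 [0.4902 0.2287 0.053 ]
 [0.4988 0.2959 0.053 ]] [0.5257 0.2596 0.053 ]
bail ends [[0.5531 0.2596 0.119 ]
 [0.5046 0.2653 0.119 ]]
basecen [0.6873 0.2535 0.012 ]
head/bail plane [0.5305 0.2635 0.098 ]
head/bail plane [0.5288 0.2616 0.119 ]
scene proj [667.59842338 361.9507971 ]
scene proj [733.75180767 387.05656829]
0.15904226274428643
```

```bash
cat >> h.py <<'E'
from scipy.spatial.transform import Rotation as Ro
def rel(p, tcp=None):
    s=ctrl.get_state(); R=Ro.from_rotvec(s['tool_rot']).as_matrix()
    return ((np.array(p)-s['position'])@R).round(4), 'yaw_y %.1f'%np.degrees(np.arctan2(R[1,1],R[0,1]))
E
python3 - <<'E'
from h import *
s=load('scene0'); o,r=ray(s,325.7,237)
for z in(.15,.16,.17,.18,.19,.2,.21): print(z,proj(s,(.551,.167,z)).round(1))
print(rel((.551,.167,.36)))
E
python3 -m handwheel '[{"z":-0.04},{"z":-0.08},{"z":-0.12},{"z":-0.14},{"x":0.03,"y":-0.03,"z":-0.14},{"x":0.06,"y":-0.06,"z":-0.14},{"x":0.085,"y":-0.09,"z":-0.14},{"x":0.115,"y":-0.12,"z":-0.14},{"x":0.14,"y":-0.145,"z":-0.14},{"x":0.17,"y":-0.175,"z":-0.14}]' 0.06 3
```

```text
0.15 [324.  245.9]
0.16 [324.  242.4]
0.17 [324.  238.9]
0.18 [324.1 235.3]
0.19 [324.1 231.6]
0.2 [324.2 228. ]
0.21 [324.2 224.2]
(array([ 0.572 , -0.5839, -0.1375]), 'yaw_y -66.6')invalid input at $[0]: expected keys x, y, z, wx, wy, wz
```

```bash
python3 -m handwheel '[{"x":0,"y":0,"z":-0.04,"wx":0,"wy":0,"wz":0},{"x":0,"y":0,"z":-0.08,"wx":0,"wy":0,"wz":0},{"x":0,"y":0,"z":-0.12,"wx":0,"wy":0,"wz":0},{"x":0,"y":0,"z":-0.14,"wx":0,"wy":0,"wz":0},{"x":0.03,"y":-0.03,"z":-0.14,"wx":0,"wy":0,"wz":0},{"x":0.06,"y":-0.06,"z":-0.14,"wx":0,"wy":0,"wz":0},{"x":0.085,"y":-0.09,"z":-0.14,"wx":0,"wy":0,"wz":0},{"x":0.115,"y":-0.12,"z":-0.14,"wx":0,"wy":0,"wz":0},{"x":0.14,"y":-0.145,"z":-0.14,"wx":0,"wy":0,"wz":0},{"x":0.17,"y":-0.175,"z":-0.14,"wx":0,"wy":0,"wz":0}]' 0.06 3; python3 -c "
from h import *
print(rel((.551,.167,.36)))"
```

```text
time: 0.93
position: [0.3443, -0.3676, 0.3621]
tool_rot: [3.076, 0.636, -0.001]
ft_force: [0.9, -0.9, -0.5]
grip_width: 0.691
grip_force: 0.0
(array([ 0.4017, -0.4089,  0.0018]), 'yaw_y -66.6')
```

Remaining travel is x 0.402, y -0.409, plus a -9° turn about tool z.

```bash
python3 -m handwheel '[{"x":0.04,"y":-0.04,"z":0,"wx":0,"wy":0,"wz":-1},{"x":0.068,"y":-0.07,"z":0,"wx":0,"wy":0,"wz":-2},{"x":0.096,"y":-0.098,"z":0,"wx":0,"wy":0,"wz":-3},{"x":0.124,"y":-0.126,"z":0,"wx":0,"wy":0,"wz":-4},{"x":0.152,"y":-0.154,"z":0,"wx":0,"wy":0,"wz":-5},{"x":0.18,"y":-0.182,"z":0,"wx":0,"wy":0,"wz":-6},{"x":0.208,"y":-0.21,"z":0,"wx":0,"wy":0,"wz":-7},{"x":0.236,"y":-0.238,"z":0,"wx":0,"wy":0,"wz":-8},{"x":0.264,"y":-0.266,"z":0,"wx":0,"wy":0,"wz":-9},{"x":0.29,"y":-0.294,"z":0,"wx":0,"wy":0,"wz":-9}]' 0.06 3; python3 -c "
from h import *
print(rel((.551,.167,.36)))"
```

```text
time: 1.77
position: [0.4939, 0.0186, 0.3624]
tool_rot: [3.016, 0.879, 0.0]
ft_force: [0.1, 0.7, -0.1]
grip_width: 0.686
grip_force: 0.0
(array([ 0.1279, -0.0945,  0.0024]), 'yaw_y -57.5')
```

```bash
python3 -m handwheel '[{"x":0.03,"y":-0.022,"z":0,"wx":0,"wy":0,"wz":0},{"x":0.06,"y":-0.044,"z":0,"wx":0,"wy":0,"wz":0},{"x":0.09,"y":-0.066,"z":0,"wx":0,"wy":0,"wz":0},{"x":0.115,"y":-0.085,"z":0,"wx":0,"wy":0,"wz":0},{"x":0.128,"y":-0.0945,"z":0,"wx":0,"wy":0,"wz":0},{"x":0.128,"y":-0.0945,"z":0,"wx":0,"wy":0,"wz":0},{"x":0.128,"y":-0.0945,"z":0,"wx":0,"wy":0,"wz":0}]' 0.06 3; python3 - <<'E'
from h import *
d=grab('scene','scene1.png'); t=grab('top','top1.png')
print(rel((.551,.167,.36)), proj(d,ctrl.get_state()['position']))
a=cv2.imread('pics/scene1.png')[120:340,200:400]; b=cv2.imread('pics/top1.png')[120:340,220:400]
cv2.imwrite('pics/crop1.png',np.hstack([cv2.resize(x,None,fx=2.1,fy=2.7 if 0 else 2.1,interpolation=cv2.INTER_CUBIC) for x in(a,b)]))
E
```

```text
time: 2.35
position: [0.5508, 0.1653, 0.3617]
tool_rot: [-3.015, -0.881, 0.003]
ft_force: [-0.4, -0.4, 0.4]
grip_width: 0.693
grip_force: 0.0
(array([ 0.002 , -0.0034,  0.0022]), 'yaw_y -57.7') [325.65399793 161.61717196]
```

View pics/crop1.png

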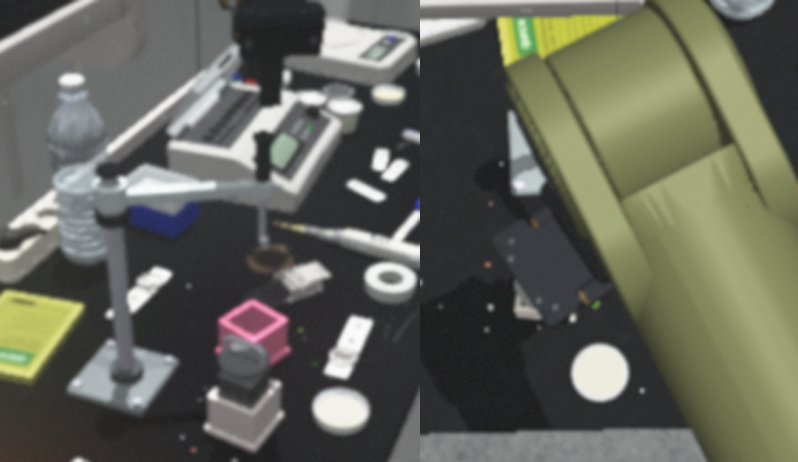

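Scene: the fingers at (265,100) hang right over the grip at (263,130). Top: the robot's forearm blocks the view of the balancer. Descending to grasp.

```bash
python3 -m handwheel '[{"x":0.001,"y":-0.002,"z":0.03,"wx":0,"wy":0,"wz":0},{"x":0.001,"y":-0.002,"z":0.055,"wx":0,"wy":0,"wz":0},{"x":0.001,"y":-0.002,"z":0.075,"wx":0,"wy":0,"wz":0},{"x":0.001,"y":-0.002,"z":0.085,"wx":0,"wy":0,"wz":0},{"x":0.001,"y":-0.002,"z":0.092,"wx":0,"wy":0,"wz":0},{"x":0.001,"y":-0.002,"z":0.092,"wx":0,"wy":0,"wz":0},{"x":0.001,"y":-0.002,"z":0.092,"wx":0,"wy":0,"wz":0}]' 0.06 3
python3 -m handwheel '[{"x":0,"y":0,"z":0,"wx":0,"wy":0,"wz":0},{"x":0,"y":0,"z":0,"wx":0,"wy":0,"wz":0},{"x":0,"y":0,"z":0,"wx":0,"wy":0,"wz":0},{"x":0,"y":0,"z":0,"wx":0,"wy":0,"wz":0},{"x":0,"y":0,"z":0,"wx":0,"wy":0,"wz":0},{"x":0,"y":0,"z":0,"wx":0,"wy":0,"wz":0},{"x":0,"y":0,"z":0,"wx":0,"wy":0,"wz":0},{"x":0,"y":0,"z":0,"wx":0,"wy":0,"wz":0}]' 0 50
```

```text
time: 3.03
position: [0.5513, 0.1662, 0.2714]
tool_rot: [3.017, 0.875, 0.002]
ft_force: [-0.3, 0.1, 0.6]
grip_width: 0.69
grip_force: 0.0
time: 3.7
position: [0.5509, 0.1667, 0.2705]
tool_rot: [3.017, 0.877, -0.0]
ft_force: [0.0, -0.5, -0.2]
grip_width: 0.246
grip_force: 50.0
```

```bash
python3 -m handwheel '[{"x":0,"y":0,"z":0.003,"wx":0,"wy":0,"wz":0},{"x":0,"y":0,"z":0.008,"wx":0,"wy":0,"wz":0},{"x":0,"y":0,"z":0.014,"wx":0,"wy":0,"wz":0},{"x":0,"y":0,"z":0.02,"wx":0,"wy":0,"wz":0},{"x":0,"y":0,"z":0.026,"wx":0,"wy":0,"wz":0},{"x":0,"y":0,"z":0.032,"wx":0,"wy":0,"wz":0},{"x":0,"y":0,"z":0.037,"wx":0,"wy":0,"wz":0},{"x":0,"y":0,"z":0.04,"wx":0,"wy":0,"wz":0},{"x":0,"y":0,"z":0.04,"wx":0,"wy":0,"wz":0},{"x":0,"y":0,"z":0.04,"wx":0,"wy":0,"wz":0}]'
python3 - <<'E'
from h import *
d=grab('scene','scene2.png'); print(proj(d,(.551,.167,.135)),proj(d,(.551,.167,.27)))
a=cv2.imread('pics/scene2.png')[140:340,220:380]
cv2.imwrite('pics/crop2.png',cv2.resize(a,None,fx=3,fy=3,interpolation=cv2.INTER_CUBIC))
E
```

```text
time: 4.53
position: [0.5493, 0.1653, 0.2311]
tool_rot: [3.015, 0.876, -0.007]
ft_force: [-7.7, -4.7, 9.1]
grip_width: 0.242
grip_force: 50.0
[323.88846656 251.14040451] [324.49395838 201.08942768]
```

View pics/crop2.png

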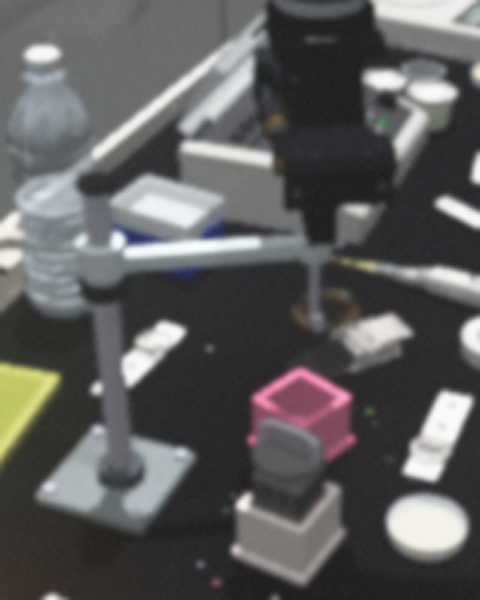

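Crop: the arm came down with the grip, with its boss at (325,223). The hook foot is at (325.5,249), so its z is about 0.138 and it sits about 0.093 below the TCP. I'll swing along the arc to 31 mm short of the bail, staying at this height.

```bash
python3 -m handwheel '[{"x":-0.001,"y":-0.0084,"z":0,"wx":0,"wy":0,"wz":3},{"x":0,"y":-0.0167,"z":0,"wx":0,"wy":0,"wz":6},{"x":0.001,"y":-0.025,"z":0,"wx":0,"wy":0,"wz":9},{"x":0.0025,"y":-0.0333,"z":0,"wx":0,"wy":0,"wz":12},{"x":0.0045,"y":-0.0414,"z":0,"wx":0,"wy":0,"wz":15},{"x":0.0068,"y":-0.0494,"z":0,"wx":0,"wy":0,"wz":18},{"x":0.0096,"y":-0.0573,"z":0,"wx":0,"wy":0,"wz":21},{"x":0.0134,"y":-0.0663,"z":0,"wx":0,"wy":0,"wz":24.5},{"x":0.0134,"y":-0.0663,"z":0,"wx":0,"wy":0,"wz":24.5},{"x":0.0134,"y":-0.0663,"z":0,"wx":0,"wy":0,"wz":24.5}]'
python3 - <<'E'
from h import *
p=ctrl.get_state()['position']; v=p[:2]-[.686,.2533]; print(np.hypot(*v),np.degrees(np.arctan2(v[1],v[0]))%360,rel((0.5276,0.2309,.195)))
d=grab('scene','scene3.png')
a=cv2.imread('pics/scene3.png')[180:340,230:390]
cv2.imwrite('pics/crop3.png',cv2.resize(a,None,fx=3.7,fy=3.7,interpolation=cv2.INTER_CUBIC))
E
```

```text
time: 5.42
position: [0.5249, 0.2315, 0.2319]
tool_rot: [-3.134, -0.22, 0.002]
ft_force: [-7.6, -2.0, 10.1]
grip_width: 0.245
grip_force: 50.0
0.16254666349699765 187.70955923203647 (array([0.0026, 0.001 , 0.0369]), 'yaw_y -82.0')
```

View pics/crop3.png

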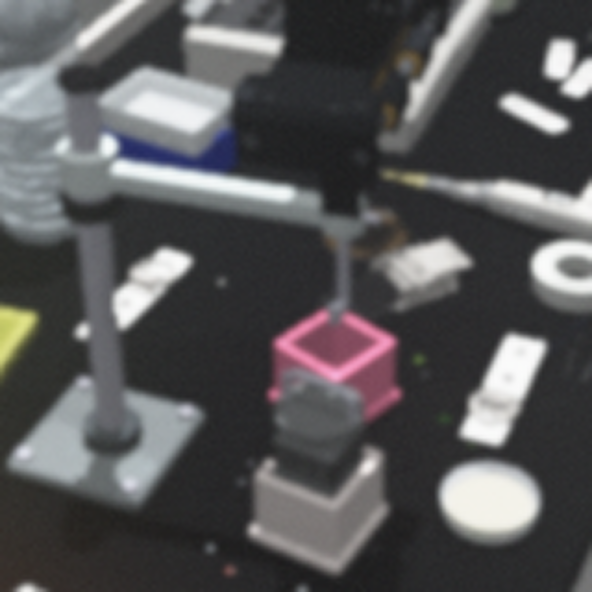

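```bash
python3 -m handwheel '[{"x":0,"y":0,"z":0.005,"wx":0,"wy":0,"wz":0},{"x":0,"y":0,"z":0.01,"wx":0,"wy":0,"wz":0},{"x":0,"y":0,"z":0.015,"wx":0,"wy":0,"wz":0},{"x":0,"y":0,"z":0.02,"wx":0,"wy":0,"wz":0},{"x":0,"y":0,"z":0.024,"wx":0,"wy":0,"wz":0},{"x":0,"y":0,"z":0.027,"wx":0,"wy":0,"wz":0},{"x":0,"y":0,"z":0.03,"wx":0,"wy":0,"wz":0},{"x":0,"y":0,"z":0.03,"wx":0,"wy":0,"wz":0},{"x":0,"y":0,"z":0.03,"wx":0,"wy":0,"wz":0}]'
python3 - <<'E'
from h import *
s=load('scene3')
for z in(.13,.14,.15): print(z,proj(s,(.527,.231,z)).round(1),proj(s,(.527,.25,z)).round(1))
f=[]
E
```

```text
time: 6.22
position: [0.5249, 0.2308, 0.2016]
tool_rot: [3.134, 0.219, -0.004]
ft_force: [-7.0, -0.8, 10.4]
grip_width: 0.244
grip_force: 50.0
0.13 [322.3 270.3] [318.9 275.1]
0.14 [322.3 266.8] [318.9 271.5]
0.15 [322.4 263.2] [318.9 267.9]
```

```bash
cat > guard.py <<'E'
# exit 1 if vertical force exceeds argv[1]
import sys; from bench import ctrl
s=ctrl.get_state(); print(s['position'].round(4),s['ft_force'].round(1)); sys.exit(s['ft_force'][2]>float(sys.argv[1]))
E
python3 -m handwheel '[{"x":0,"y":0,"z":0.001,"wx":0,"wy":0,"wz":0},{"x":0,"y":0,"z":0.002,"wx":0,"wy":0,"wz":0},{"x":0,"y":0,"z":0.003,"wx":0,"wy":0,"wz":0},{"x":0,"y":0,"z":0.004,"wx":0,"wy":0,"wz":0},{"x":0,"y":0,"z":0.005,"wx":0,"wy":0,"wz":0},{"x":0,"y":0,"z":0.005,"wx":0,"wy":0,"wz":0}]' >/dev/null; python3 guard.py 12.2 && python3 -m handwheel '[{"x":0,"y":0,"z":0.0005,"wx":0,"wy":0,"wz":0},{"x":0,"y":0,"z":0.0005,"wx":0,"wy":0,"wz":0}]' >/dev/null && python3 guard.py 12.2 && python3 -m handwheel '[{"x":0,"y":0,"z":0.0005,"wx":0,"wy":0,"wz":0},{"x":0,"y":0,"z":0.0005,"wx":0,"wy":0,"wz":0}]' >/dev/null && python3 guard.py 12.2 && python3 -m handwheel '[{"x":0,"y":0,"z":0.0005,"wx":0,"wy":0,"wz":0},{"x":0,"y":0,"z":0.0005,"wx":0,"wy":0,"wz":0}]' >/dev/null && python3 guard.py 12.2 && python3 -m handwheel '[{"x":0,"y":0,"z":0.0005,"wx":0,"wy":0,"wz":0},{"x":0,"y":0,"z":0.0005,"wx":0,"wy":0,"wz":0}]' >/dev/null && python3 guard.py 12.2
```

```text
[0.5247 0.2308 0.1967] [-8.2 -1.4 10.6]False
```

```bash
sed -i "s/sys.exit(\(.*\))$/sys.exit(int(\1))/" guard.py
python3 guard.py 12.2 && python3 -m handwheel '[{"x":0,"y":0,"z":0.0005,"wx":0,"wy":0,"wz":0},{"x":0,"y":0,"z":0.001,"wx":0,"wy":0,"wz":0},{"x":0,"y":0,"z":0.001,"wx":0,"wy":0,"wz":0}]' >/dev/null && python3 guard.py 12.2 && python3 -m handwheel '[{"x":0,"y":0,"z":0.0005,"wx":0,"wy":0,"wz":0},{"x":0,"y":0,"z":0.0005,"wx":0,"wy":0,"wz":0}]' >/dev/null && python3 guard.py 12.2 && python3 -m handwheel '[{"x":0,"y":0,"z":0.0005,"wx":0,"wy":0,"wz":0},{"x":0,"y":0,"z":0.0005,"wx":0,"wy":0,"wz":0}]' >/dev/null && python3 guard.py 12.2 && python3 -m handwheel '[{"x":0,"y":0,"z":0.0005,"wx":0,"wy":0,"wz":0},{"x":0,"y":0,"z":0.0005,"wx":0,"wy":0,"wz":0}]' >/dev/null && python3 guard.py 12.2 && python3 -m handwheel '[{"x":0,"y":0,"z":0.0005,"wx":0,"wy":0,"wz":0},{"x":0,"y":0,"z":0.0005,"wx":0,"wy":0,"wz":0}]' >/dev/null && python3 guard.py 12.2 && python3 -m handwheel '[{"x":0,"y":0,"z":0.0005,"wx":0,"wy":0,"wz":0},{"x":0,"y":0,"z":0.0005,"wx":0,"wy":0,"wz":0}]' >/dev/null && python3 guard.py 12.2
```

```text
[0.5247 0.2308 0.1967] [-8.2 -1.4 10.6]
[0.5247 0.2308 0.1957] [-9.5 -1.1 10.3]
[0.5247 0.2308 0.1953] [-7.8 -1.9 10.6]
[0.5247 0.2308 0.1948] [-7.8 -1.  10.5]
[0.5248 0.2308 0.1943] [-8.1 -1.2 10.8]
[0.5247 0.2308 0.1937] [-9.1 -1.9 10.1]
[0.5247 0.2308 0.1933] [-8.3 -1.4 11. ]
```

Fz is steady, so no contact yet. I'll keep feeling downward.

```bash

python3 -m handwheel '[{"x":0,"y":0,"z":0.0005,"wx":0,"wy":0,"wz":0},{"x":0,"y":0,"z":0.0005,"wx":0,"wy":0,"wz":0}]' >/dev/null && python3 guard.py 12.2 && python3 -m handwheel '[{"x":0,"y":0,"z":0.0005,"wx":0,"wy":0,"wz":0},{"x":0,"y":0,"z":0.0005,"wx":0,"wy":0,"wz":0}]' >/dev/null && python3 guard.py 12.2 && python3 -m handwheel '[{"x":0,"y":0,"z":0.0005,"wx":0,"wy":0,"wz":0},{"x":0,"y":0,"z":0.0005,"wx":0,"wy":0,"wz":0}]' >/dev/null && python3 guard.py 12.2 && python3 -m handwheel '[{"x":0,"y":0,"z":0.0005,"wx":0,"wy":0,"wz":0},{"x":0,"y":0,"z":0.0005,"wx":0,"wy":0,"wz":0}]' >/dev/null && python3 guard.py 12.2 && python3 -m handwheel '[{"x":0,"y":0,"z":0.0005,"wx":0,"wy":0,"wz":0},{"x":0,"y":0,"z":0.0005,"wx":0,"wy":0,"wz":0}]' >/dev/null && python3 guard.py 12.2 && python3 -m handwheel '[{"x":0,"y":0,"z":0.0005,"wx":0,"wy":0,"wz":0},{"x":0,"y":0,"z":0.0005,"wx":0,"wy":0,"wz":0}]' >/dev/null && python3 guard.py 12.2 && python3 -m handwheel '[{"x":0,"y":0,"z":0.0005,"wx":0,"wy":0,"wz":0},{"x":0,"y":0,"z":0.0005,"wx":0,"wy":0,"wz":0}]' >/dev/null && python3 guard.py 12.2 && python3 -m handwheel '[{"x":0,"y":0,"z":0.0005,"wx":0,"wy":0,"wz":0},{"x":0,"y":0,"z":0.0005,"wx":0,"wy":0,"wz":0}]' >/dev/null && python3 guard.py 12.2
```

```text
[0.5247 0.2308 0.1928] [-8.7 -0.9 11.3]
[0.5247 0.2308 0.1923] [-8.7 -1.6 11. ]
[0.5247 0.2308 0.1918] [-8.6 -1.7 10.8]
[0.5247 0.2308 0.1913] [-7.8 -1.2 10.5]
[0.5247 0.2308 0.1908] [-9.1 -2.8  9.6]
[0.5247 0.2308 0.1903] [-7.8 -1.3 10.5]
[0.5247 0.2308 0.1897] [-8.  -0.8 10.5]
[0.5247 0.2308 0.1893] [-8.3 -2.1 10.9]
```

```bash

python3 -m handwheel '[{"x":0,"y":0,"z":0.0005,"wx":0,"wy":0,"wz":0},{"x":0,"y":0,"z":0.0005,"wx":0,"wy":0,"wz":0}]' >/dev/null && python3 guard.py 12.2 && python3 -m handwheel '[{"x":0,"y":0,"z":0.0005,"wx":0,"wy":0,"wz":0},{"x":0,"y":0,"z":0.0005,"wx":0,"wy":0,"wz":0}]' >/dev/null && python3 guard.py 12.2 && python3 -m handwheel '[{"x":0,"y":0,"z":0.0005,"wx":0,"wy":0,"wz":0},{"x":0,"y":0,"z":0.0005,"wx":0,"wy":0,"wz":0}]' >/dev/null && python3 guard.py 12.2 && python3 -m handwheel '[{"x":0,"y":0,"z":0.0005,"wx":0,"wy":0,"wz":0},{"x":0,"y":0,"z":0.0005,"wx":0,"wy":0,"wz":0}]' >/dev/null && python3 guard.py 12.2 && python3 -m handwheel '[{"x":0,"y":0,"z":0.0005,"wx":0,"wy":0,"wz":0},{"x":0,"y":0,"z":0.0005,"wx":0,"wy":0,"wz":0}]' >/dev/null && python3 guard.py 12.2 && python3 -m handwheel '[{"x":0,"y":0,"z":0.0005,"wx":0,"wy":0,"wz":0},{"x":0,"y":0,"z":0.0005,"wx":0,"wy":0,"wz":0}]' >/dev/null && python3 guard.py 12.2 && python3 -m handwheel '[{"x":0,"y":0,"z":0.0005,"wx":0,"wy":0,"wz":0},{"x":0,"y":0,"z":0.0005,"wx":0,"wy":0,"wz":0}]' >/dev/null && python3 guard.py 12.2 && python3 -m handwheel '[{"x":0,"y":0,"z":0.0005,"wx":0,"wy":0,"wz":0},{"x":0,"y":0,"z":0.0005,"wx":0,"wy":0,"wz":0}]' >/dev/null && python3 guard.py 12.2
```

```text
[0.5247 0.2308 0.1887] [-8.4 -1.  10.8]
[0.5247 0.2308 0.1882] [-8.8 -0.4 11.6]
[0.5247 0.2308 0.1878] [-9.2 -1.6 10.9]
[0.5247 0.2308 0.1873] [-7.9 -1.7 11.4]
[0.5247 0.2308 0.1867] [-8.  -0.9 11. ]
[0.5247 0.2308 0.1863] [-8.2 -2.  11. ]
[0.5246 0.2308 0.1857] [-8.6 -1.5  9.9]
[0.5247 0.2308 0.1852] [-8.6 -2.4 11.1]
```

```bash
python3 - <<'E'
from h import *
d=grab('scene','scene4.png')
for n,p in dict(foot98=(.527,.231,.098),tip98=(.525,.252,.098),tip112=(.525,.252,.112),headnear=(.5285,.2617,.098),arm=(.527,.231,.205)).items(): print(n,((proj(d,p)-[285,215])*8).round())
a=cv2.imread('pics/scene4.png')[215:285,285:370]
cv2.imwrite('pics/crop4.png',cv2.resize(a,None,fx=8,fy=8,interpolation=cv2.INTER_CUBIC))
E
```

```text
foot98 [298. 531.]
tip98 [274. 576.]
tip112 [274. 537.]
headnear [249. 593.]
arm [301. 222.]
```

View pics/crop4.png

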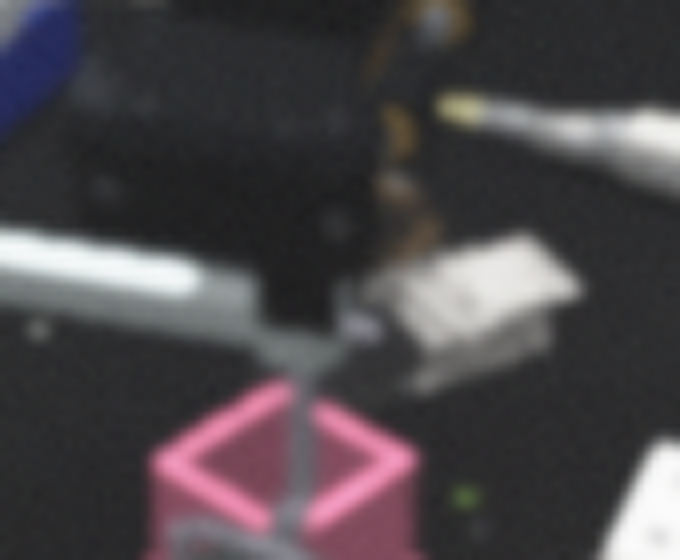

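Crop: the shank at (300,470) runs down behind the bail's arch, and the arm height matches the grip, so there's no slip. The hook's foot is cut off, so I'll crop the same picture lower down.

```bash
python3 - <<'E'
from h import *
d=load('scene4')
for n,p in dict(foot98=(.527,.231,.098),tip98=(.525,.252,.098),tip112=(.525,.252,.112),headc=(.5285,.2617,.098),bail=(.5285,.2617,.119),bx1=(.5415,.2602,.119),bx2=(.5155,.2632,.119)).items(): print(n,((proj(d,p)-[295,255])*11).round())
a=cv2.imread('pics/scene4.png')[255:305,295:345]
a=cv2.resize(a,None,fx=11,fy=11,interpolation=cv2.INTER_CUBIC)
cv2.imwrite('pics/crop5.png',cv2.convertScaleAbs(a,alpha=1.5,beta=0))
E
```

```text
foot98 [299. 291.]
tip98 [267. 352.]
tip112 [267. 299.]
headc [232. 375.]
bail [232. 295.]
bx1 [177. 274.]
bx2 [288. 316.]
```

View pics/crop5.png

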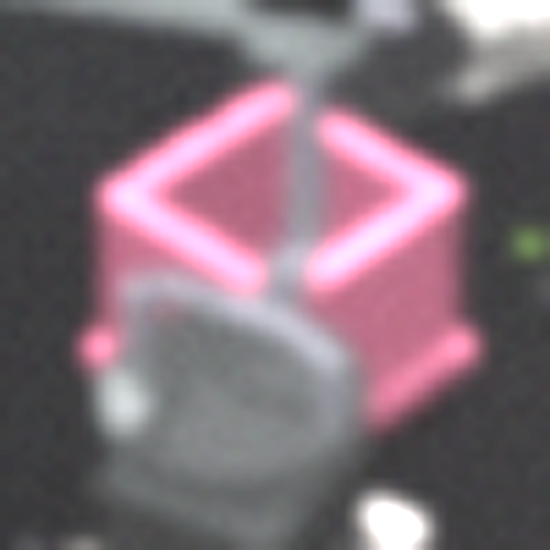

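Crop: the bail arch runs from (140,290) to (340,360), where expected. The upturned tip at (288,260) is about 12 mm above the predicted spot. What I took for the foot's lowest point was the tip nearer the camera, so contact should come near TCP z 0.176. I'll keep feeling downward.

```bash

python3 -m handwheel '[{"x":0,"y":0,"z":0.0005,"wx":0,"wy":0,"wz":0},{"x":0,"y":0,"z":0.001,"wx":0,"wy":0,"wz":0}]' >/dev/null && python3 guard.py 12.4 && python3 -m handwheel '[{"x":0,"y":0,"z":0.0005,"wx":0,"wy":0,"wz":0},{"x":0,"y":0,"z":0.001,"wx":0,"wy":0,"wz":0}]' >/dev/null && python3 guard.py 12.4 && python3 -m handwheel '[{"x":0,"y":0,"z":0.0005,"wx":0,"wy":0,"wz":0},{"x":0,"y":0,"z":0.001,"wx":0,"wy":0,"wz":0}]' >/dev/null && python3 guard.py 12.4 && python3 -m handwheel '[{"x":0,"y":0,"z":0.0005,"wx":0,"wy":0,"wz":0},{"x":0,"y":0,"z":0.001,"wx":0,"wy":0,"wz":0}]' >/dev/null && python3 guard.py 12.4 && python3 -m handwheel '[{"x":0,"y":0,"z":0.0005,"wx":0,"wy":0,"wz":0},{"x":0,"y":0,"z":0.0005,"wx":0,"wy":0,"wz":0}]' >/dev/null && python3 guard.py 12.4 && python3 -m handwheel '[{"x":0,"y":0,"z":0.0005,"wx":0,"wy":0,"wz":0},{"x":0,"y":0,"z":0.0005,"wx":0,"wy":0,"wz":0}]' >/dev/null && python3 guard.py 12.4 && python3 -m handwheel '[{"x":0,"y":0,"z":0.0005,"wx":0,"wy":0,"wz":0},{"x":0,"y":0,"z":0.0005,"wx":0,"wy":0,"wz":0}]' >/dev/null && python3 guard.py 12.4 && python3 -m handwheel '[{"x":0,"y":0,"z":0.0005,"wx":0,"wy":0,"wz":0},{"x":0,"y":0,"z":0.0005,"wx":0,"wy":0,"wz":0}]' >/dev/null && python3 guard.py 12.4
```

```text
[0.5247 0.2309 0.1843] [-7.8 -2.5 12. ]
[0.5246 0.2309 0.1833] [-7.5 -1.9 12.5]
```

```bash
python3 guard.py 12.4 && 
python3 -m handwheel '[{"x":0,"y":0,"z":0.0005,"wx":0,"wy":0,"wz":0},{"x":0,"y":0,"z":0.0005,"wx":0,"wy":0,"wz":0}]' >/dev/null && python3 guard.py 12.4 && python3 -m handwheel '[{"x":0,"y":0,"z":0.0005,"wx":0,"wy":0,"wz":0},{"x":0,"y":0,"z":0.0005,"wx":0,"wy":0,"wz":0}]' >/dev/null && python3 guard.py 12.4 && python3 -m handwheel '[{"x":0,"y":0,"z":0.0005,"wx":0,"wy":0,"wz":0},{"x":0,"y":0,"z":0.0005,"wx":0,"wy":0,"wz":0}]' >/dev/null && python3 guard.py 12.4 && python3 -m handwheel '[{"x":0,"y":0,"z":0.0005,"wx":0,"wy":0,"wz":0},{"x":0,"y":0,"z":0.0005,"wx":0,"wy":0,"wz":0}]' >/dev/null && python3 guard.py 12.4 && python3 -m handwheel '[{"x":0,"y":0,"z":0.0005,"wx":0,"wy":0,"wz":0},{"x":0,"y":0,"z":0.0005,"wx":0,"wy":0,"wz":0}]' >/dev/null && python3 guard.py 12.4 && python3 -m handwheel '[{"x":0,"y":0,"z":0.0005,"wx":0,"wy":0,"wz":0},{"x":0,"y":0,"z":0.0005,"wx":0,"wy":0,"wz":0}]' >/dev/null && python3 guard.py 12.4
```

```text
[0.5246 0.2309 0.1833] [-7.5 -1.9 12.5]
```

```bash
for i in 1 2 3; do python3 -m handwheel '[{"x":0,"y":0,"z":0,"wx":0,"wy":0,"wz":0}]' >/dev/null; python3 guard.py 12.4; done; python3 -m handwheel '[{"x":0,"y":0,"z":0.0005,"wx":0,"wy":0,"wz":0},{"x":0,"y":0,"z":0.0005,"wx":0,"wy":0,"wz":0}]' >/dev/null ; python3 guard.py 13
```

```text
[0.5247 0.2308 0.1833] [-7.9 -0.7 11.4]
[0.5247 0.2308 0.1833] [-8.7 -0.8 10.3]
[0.5246 0.2308 0.1833] [-8.5 -1.3 10.6]
[0.5247 0.2309 0.1832] [-9.4 -1.7 12.3]
```

```bash
python3 -m handwheel '[{"x":0,"y":0,"z":0,"wx":0,"wy":0,"wz":0}]' >/dev/null; python3 guard.py 12.8 && 
python3 -m handwheel '[{"x":0,"y":0,"z":0.0005,"wx":0,"wy":0,"wz":0},{"x":0,"y":0,"z":0.0005,"wx":0,"wy":0,"wz":0},{"x":0,"y":0,"z":0.0005,"wx":0,"wy":0,"wz":0}]' >/dev/null && python3 guard.py 12.8 && python3 -m handwheel '[{"x":0,"y":0,"z":0.0005,"wx":0,"wy":0,"wz":0},{"x":0,"y":0,"z":0.0005,"wx":0,"wy":0,"wz":0},{"x":0,"y":0,"z":0.0005,"wx":0,"wy":0,"wz":0}]' >/dev/null && python3 guard.py 12.8 && python3 -m handwheel '[{"x":0,"y":0,"z":0.0005,"wx":0,"wy":0,"wz":0},{"x":0,"y":0,"z":0.0005,"wx":0,"wy":0,"wz":0},{"x":0,"y":0,"z":0.0005,"wx":0,"wy":0,"wz":0}]' >/dev/null && python3 guard.py 12.8 && python3 -m handwheel '[{"x":0,"y":0,"z":0.0005,"wx":0,"wy":0,"wz":0},{"x":0,"y":0,"z":0.0005,"wx":0,"wy":0,"wz":0},{"x":0,"y":0,"z":0.0005,"wx":0,"wy":0,"wz":0}]' >/dev/null && python3 guard.py 12.8
```

```text
[0.5247 0.2308 0.1832] [-9.  -2.7 13.3]
```

```bash
for i in 1 2 3 4; do python3 -m handwheel '[{"x":0,"y":0,"z":0,"wx":0,"wy":0,"wz":0}]' >/dev/null; python3 guard.py 12.4; done
```

```text
[0.5247 0.2309 0.1832] [-9.1 -2.3 13.4]
[0.5247 0.2309 0.1832] [-8.5 -2.2 12.3]
[0.5247 0.2309 0.1832] [-9.2 -2.2 12.1]
[0.5247 0.2309 0.1832] [-10.1  -1.4  13. ]
```

```bash
python3 - <<'E'
from h import *
d=load('scene3'); g=d['image'].astype(int)
print('s3 rows v=252..276, cols u=316..326 (G channel)')
for v in range(252,277): print(v,g[v,316:327,1], g[v,316:327,0]-g[v,316:327,1])
for off in(.061,.077,.085,.093):
    z=.2319-off; print(off,[proj(d,p).round(1) for p in((.5275,.2318,z),(.5275-.003,.2318+.022,z),(.5245,.2538,z+.014))])
E
```

```text
s3 rows v=252..276, cols u=316..326 (G channel)
252 [43 43 40 47 58 80 94 91 74 55 47] [ 0  0  0 -1  1 -1  0 -1  0  0  1]
253 [43 41 43 46 61 81 95 91 74 57 47] [ 0  1  1 -2  0  0 -1  1  1  0 -2]
254 [43 42 42 47 62 81 96 95 75 54 47] [ 2  1  1  0  0  0 -1 -1  1  0 -1]
255 [42 42 42 47 62 84 97 92 78 60 51] [ 0  1  2  0  0  0  0 -1 -1 -1 -1]
256 [41 43 43 48 60 83 96 93 78 62 52] [ 1  0  0  1  1  0 -1  0 -2 -1  0]
257 [44 42 44 49 62 85 98 93 81 58 54] [ 0  1  0  0  0  0 -1  0 -1  0  0]
258 [43 44 45 53 64 84 98 93 79 59 52] [ 1  0 -1  1  0  1 -2  0 -1  0  1]
259 [45 49 51 55 68 86 98 96 78 61 51] [ 0  0  0  1  0  2  0  0  0 -1  0]
260 [ 49  56  58  65  81  98 107 100  81  60  52] [ 0 -1  0 -1  0  0  0  0 -1  0  1]
261 [ 51  59  70  87 105 118 119 105  82  62  52] [ 1  2  0 -1 -1  0 -1  0  0  0  0]
262 [ 54  66  89 109 125 132 122 104  78  62  55] [ 7  8  5  1 -1 -1  0  2  1  0  1]
263 [ 68  86 102 118 125 125 115  97  78  62  59] [32 37 24  6  1  1  5 12 13  8  2]
264 [100 113 115 111 112 110 105 102  88  76  65] [71 72 50 18  3  5 20 40 47 34 19]
265 [128 133 122 111 106 103 109 11
[... 511 characters left out ...]
56 56 56 56 57]
272 [69 72 71 71 73 75 75 77 73 74 75] [49 49 49 51 54 55 56 55 56 57 57]
273 [71 70 69 72 72 75 76 73 74 76 76] [48 49 50 51 53 56 55 57 56 55 56]
274 [70 70 69 69 73 74 75 77 74 76 80] [49 49 49 52 54 55 56 56 56 58 58]
275 [69 70 70 72 71 76 75 77 77 81 90] [52 50 49 52 54 55 56 56 57 62 69]
276 [ 79  73  71  70  74  77  75  80  86  99 116] [61 54 51 53 54 55 57 58 64 76 85]
0.061 [array([322.1, 255.7]), array([319.3, 261.4]), array([319.3, 256.2])]
0.077 [array([322.1, 261.6]), array([319.3, 267.4]), array([319.3, 262.2])]
0.085 [array([322. , 264.4]), array([319.2, 270.3]), array([319.3, 265.1])]
0.093 [array([322. , 267.3]), array([319.2, 273.2]), array([319.3, 268.1])]
```

Contact: the TCP stalled at z 0.1832 with +2 N. That gives 0.085 from TCP to foot if it's the head, which matches the nominal clamping. The camera reads the foot somewhat higher. I'll raise 2 mm and creep forward with a side-force guard, which will settle it.

```bash
cat > guard2.py <<'E'
# exit 1 if side force fy or fz leaves bounds
import sys; from bench import ctrl
s=ctrl.get_state(); f=s['ft_force']; print(round(s['time'],2),s['position'].round(4),f.round(1)); sys.exit(int(f[1]<-4.5 or f[1]>2.5 or f[2]>13 or f[2]<8))
E
python3 -m handwheel '[{"x":0,"y":0,"z":-0.001,"wx":0,"wy":0,"wz":0},{"x":0,"y":0,"z":-0.0022,"wx":0,"wy":0,"wz":0},{"x":0,"y":0,"z":-0.0022,"wx":0,"wy":0,"wz":0}]' >/dev/null; python3 guard2.py && python3 -m handwheel '[{"x":0,"y":-0.001,"z":0,"wx":0,"wy":0,"wz":0.4},{"x":0,"y":-0.002,"z":0,"wx":0,"wy":0,"wz":0.7},{"x":0,"y":-0.002,"z":0,"wx":0,"wy":0,"wz":0.7}]' >/dev/null && python3 guard2.py && python3 -m handwheel '[{"x":0,"y":-0.001,"z":0,"wx":0,"wy":0,"wz":0.4},{"x":0,"y":-0.002,"z":0,"wx":0,"wy":0,"wz":0.7},{"x":0,"y":-0.002,"z":0,"wx":0,"wy":0,"wz":0.7}]' >/dev/null && python3 guard2.py && python3 -m handwheel '[{"x":0,"y":-0.001,"z":0,"wx":0,"wy":0,"wz":0.4},{"x":0,"y":-0.001,"z":0,"wx":0,"wy":0,"wz":0.4}]' >/dev/null && python3 guard2.py && python3 -m handwheel '[{"x":0,"y":-0.001,"z":0,"wx":0,"wy":0,"wz":0.4},{"x":0,"y":-0.001,"z":0,"wx":0,"wy":0,"wz":0.4}]' >/dev/null && python3 guard2.py && python3 -m handwheel '[{"x":0,"y":-0.001,"z":0,"wx":0,"wy":0,"wz":0.4},{"x":0,"y":-0.001,"z":0,"wx":0,"wy":0,"wz":0.4}]' >/dev/null && python3 guard2.py && python3 -m handwheel '[{"x":0,"y":-0.001,"z":0,"wx":0,"wy":0,"wz":0.4},{"x":0,"y":-0.001,"z":0,"wx":0,"wy":0,"wz":0.4}]' >/dev/null && python3 guard2.py && python3 -m handwheel '[{"x":0,"y":-0.001,"z":0,"wx":0,"wy":0,"wz":0.4},{"x":0,"y":-0.001,"z":0,"wx":0,"wy":0,"wz":0.4}]' >/dev/null && python3 guard2.py
```

```text
11.93 [0.5248 0.2309 0.1852] [-7.7 -2.2 10.2]
12.18 [0.5245 0.2329 0.185 ] [-8.4 -1.3 10.4]
12.43 [0.5243 0.2349 0.185 ] [-8.1 -1.  10.3]
12.6 [0.5241 0.236  0.185 ] [-8.2 -0.9 10.8]
12.77 [0.524 0.237 0.185] [-7.9 -1.4 10.4]
12.93 [0.5239 0.2381 0.185 ] [-8.8 -0.4 10.9]
13.1 [0.5239 0.2391 0.1851] [-7.4 -1.4 10.8]
13.27 [0.5237 0.2401 0.1851] [-7.8 -1.2 10.1]
```

```bash
python3 guard2.py && python3 -m handwheel '[{"x":0,"y":-0.001,"z":0,"wx":0,"wy":0,"wz":0.4},{"x":0,"y":-0.002,"z":0,"wx":0,"wy":0,"wz":0.7},{"x":0,"y":-0.002,"z":0,"wx":0,"wy":0,"wz":0.7}]' >/dev/null && python3 guard2.py && python3 -m handwheel '[{"x":0,"y":-0.001,"z":0,"wx":0,"wy":0,"wz":0.4},{"x":0,"y":-0.002,"z":0,"wx":0,"wy":0,"wz":0.7},{"x":0,"y":-0.002,"z":0,"wx":0,"wy":0,"wz":0.7}]' >/dev/null && python3 guard2.py && python3 -m handwheel '[{"x":0,"y":-0.001,"z":0,"wx":0,"wy":0,"wz":0.4},{"x":0,"y":-0.002,"z":0,"wx":0,"wy":0,"wz":0.7},{"x":0,"y":-0.002,"z":0,"wx":0,"wy":0,"wz":0.7}]' >/dev/null && python3 guard2.py && python3 -m handwheel '[{"x":0,"y":-0.001,"z":0,"wx":0,"wy":0,"wz":0.4},{"x":0,"y":-0.002,"z":0,"wx":0,"wy":0,"wz":0.7},{"x":0,"y":-0.002,"z":0,"wx":0,"wy":0,"wz":0.7}]' >/dev/null && python3 guard2.py && python3 -m handwheel '[{"x":0,"y":-0.001,"z":0,"wx":0,"wy":0,"wz":0.4},{"x":0,"y":-0.002,"z":0,"wx":0,"wy":0,"wz":0.7},{"x":0,"y":-0.002,"z":0,"wx":0,"wy":0,"wz":0.7}]' >/dev/null && python3 guard2.py && python3 -m handwheel '[{"x":0,"y":-0.001,"z":0,"wx":0,"wy":0,"wz":0.4},{"x":0,"y":-0.002,"z":0,"wx":0,"wy":0,"wz":0.7},{"x":0,"y":-0.002,"z":0,"wx":0,"wy":0,"wz":0.7}]' >/dev/null && python3 guard2.py
```

```text
13.27 [0.5237 0.2401 0.1851] [-7.8 -1.2 10.1]
13.52 [0.5236 0.2422 0.1851] [-7.9 -1.  11.1]
13.77 [0.5235 0.2443 0.1851] [-7.9  0.1 10. ]
14.02 [0.5234 0.2463 0.1852] [-8.  -0.4 10.9]
14.27 [0.5233 0.2483 0.1851] [-7.3 -0.2 10.1]
14.52 [0.5233 0.2504 0.1852] [-7.2 -1.1  9.8]
14.77 [0.5232 0.2525 0.1852] [-8.3 -0.2 10.7]
```

```bash
python3 - <<'E'
from h import *
d=grab('scene','scene6.png')
a=cv2.imread('pics/scene6.png')[245:310,285:350]
a=cv2.resize(a,None,fx=9,fy=9,interpolation=cv2.INTER_CUBIC)
cv2.imwrite('pics/crop6.png',cv2.convertScaleAbs(a,alpha=1.6,beta=0))
E
```

```text
(no output)
```

View pics/crop6.png

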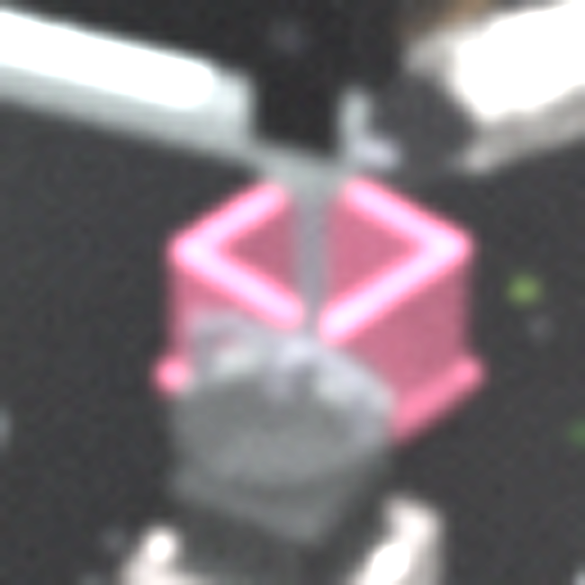

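Crop: the bail wire passes in front of the shank at (315,345), and the upturned tip stands on the near side below the wire at (288,370). The hook is under the bail, so I'll rise gently to catch it.

```bash
python3 -m handwheel '[{"x":0,"y":0,"z":-0.001,"wx":0,"wy":0,"wz":0},{"x":0,"y":0,"z":-0.002,"wx":0,"wy":0,"wz":0},{"x":0,"y":0,"z":-0.003,"wx":0,"wy":0,"wz":0},{"x":0,"y":0,"z":-0.004,"wx":0,"wy":0,"wz":0},{"x":0,"y":0,"z":-0.005,"wx":0,"wy":0,"wz":0},{"x":0,"y":0,"z":-0.005,"wx":0,"wy":0,"wz":0}]' >/dev/null; python3 guard2.py;  python3 -m handwheel '[{"x":0,"y":0,"z":-0.0005,"wx":0,"wy":0,"wz":0},{"x":0,"y":0,"z":-0.001,"wx":0,"wy":0,"wz":0},{"x":0,"y":0,"z":-0.0015,"wx":0,"wy":0,"wz":0},{"x":0,"y":0,"z":-0.002,"wx":0,"wy":0,"wz":0},{"x":0,"y":0,"z":-0.002,"wx":0,"wy":0,"wz":0}]' >/dev/null; python3 guard2.py;  python3 -m handwheel '[{"x":0,"y":0,"z":-0.0005,"wx":0,"wy":0,"wz":0},{"x":0,"y":0,"z":-0.001,"wx":0,"wy":0,"wz":0},{"x":0,"y":0,"z":-0.001,"wx":0,"wy":0,"wz":0}]' >/dev/null; python3 guard2.py && python3 -m handwheel '[{"x":0,"y":0,"z":-0.0005,"wx":0,"wy":0,"wz":0},{"x":0,"y":0,"z":-0.001,"wx":0,"wy":0,"wz":0},{"x":0,"y":0,"z":-0.001,"wx":0,"wy":0,"wz":0}]' >/dev/null && python3 guard2.py && python3 -m handwheel '[{"x":0,"y":0,"z":-0.0005,"wx":0,"wy":0,"wz":0},{"x":0,"y":0,"z":-0.001,"wx":0,"wy":0,"wz":0},{"x":0,"y":0,"z":-0.001,"wx":0,"wy":0,"wz":0}]' >/dev/null && python3 guard2.py&& python3 -m handwheel '[{"x":0,"y":0,"z":-0.0005,"wx":0,"wy":0,"wz":0},{"x":0,"y":0,"z":-0.001,"wx":0,"wy":0,"wz":0},{"x":0,"y":0,"z":-0.001,"wx":0,"wy":0,"wz":0}]' >/dev/null && python3 guard2.py
```

```text
15.32 [0.5233 0.2524 0.1904] [-6.7 -0.8  9.9]
15.73 [0.5233 0.2524 0.1923] [-7.8 -0.1 10.2]
15.98 [0.5233 0.2524 0.1933] [-8.1  0.6 10. ]
16.23 [0.5232 0.2523 0.1938] [-6.4 -0.2  7.3]
```

Caught: the catch came at 0.1933, as predicted, and Fz dropped by about the handpiece's weight. Continuing upward gently.

```bash
sed -i 's/f\[2\]<8/f[2]<3/' guard2.py; python3 -m handwheel '[{"x":0,"y":0,"z":-0.0005,"wx":0,"wy":0,"wz":0},{"x":0,"y":0,"z":-0.001,"wx":0,"wy":0,"wz":0},{"x":0,"y":0,"z":-0.001,"wx":0,"wy":0,"wz":0}]' >/dev/null; python3 guard2.py && python3 -m handwheel '[{"x":0,"y":0,"z":-0.0005,"wx":0,"wy":0,"wz":0},{"x":0,"y":0,"z":-0.001,"wx":0,"wy":0,"wz":0},{"x":0,"y":0,"z":-0.002,"wx":0,"wy":0,"wz":0},{"x":0,"y":0,"z":-0.002,"wx":0,"wy":0,"wz":0}]' >/dev/null; python3 guard2.py && python3 -m handwheel '[{"x":0,"y":0,"z":-0.001,"wx":0,"wy":0,"wz":0},{"x":0,"y":0,"z":-0.002,"wx":0,"wy":0,"wz":0},{"x":0,"y":0,"z":-0.003,"wx":0,"wy":0,"wz":0},{"x":0,"y":0,"z":-0.004,"wx":0,"wy":0,"wz":0},{"x":0,"y":0,"z":-0.005,"wx":0,"wy":0,"wz":0},{"x":0,"y":0,"z":-0.005,"wx":0,"wy":0,"wz":0}]' >/dev/null; python3 guard2.py
```

```text
16.48 [0.5233 0.2522 0.1946] [-6.2 -0.4  6.9]
16.82 [0.5233 0.2521 0.1967] [-6.5 -0.3  7.2]
17.32 [0.5233 0.2521 0.2017] [-5.3 -0.4  6.7]
```

```bash
python3 -m handwheel '[{"x":0,"y":0,"z":-0.001,"wx":0,"wy":0,"wz":0},{"x":0,"y":0,"z":-0.003,"wx":0,"wy":0,"wz":0},{"x":0,"y":0,"z":-0.005,"wx":0,"wy":0,"wz":0},{"x":0,"y":0,"z":-0.007,"wx":0,"wy":0,"wz":0},{"x":0,"y":0,"z":-0.009,"wx":0,"wy":0,"wz":0},{"x":0,"y":0,"z":-0.011,"wx":0,"wy":0,"wz":0},{"x":0,"y":0,"z":-0.013,"wx":0,"wy":0,"wz":0},{"x":0,"y":0,"z":-0.015,"wx":0,"wy":0,"wz":0},{"x":0,"y":0,"z":-0.017,"wx":0,"wy":0,"wz":0},{"x":0,"y":0,"z":-0.019,"wx":0,"wy":0,"wz":0}]' >/dev/null; python3 guard2.py && python3 -m handwheel '[{"x":0,"y":0,"z":-0.002,"wx":0,"wy":0,"wz":0},{"x":0,"y":0,"z":-0.004,"wx":0,"wy":0,"wz":0},{"x":0,"y":0,"z":-0.006,"wx":0,"wy":0,"wz":0},{"x":0,"y":0,"z":-0.008,"wx":0,"wy":0,"wz":0},{"x":0,"y":0,"z":-0.01,"wx":0,"wy":0,"wz":0},{"x":0,"y":0,"z":-0.012,"wx":0,"wy":0,"wz":0},{"x":0,"y":0,"z":-0.014,"wx":0,"wy":0,"wz":0},{"x":0,"y":0,"z":-0.016,"wx":0,"wy":0,"wz":0},{"x":0,"y":0,"z":-0.018,"wx":0,"wy":0,"wz":0},{"x":0,"y":0,"z":-0.02,"wx":0,"wy":0,"wz":0}]' >/dev/null; python3 guard2.py && python3 -m handwheel '[{"x":0,"y":0,"z":-0.002,"wx":0,"wy":0,"wz":0},{"x":0,"y":0,"z":-0.004,"wx":0,"wy":0,"wz":0},{"x":0,"y":0,"z":-0.006,"wx":0,"wy":0,"wz":0},{"x":0,"y":0,"z":-0.008,"wx":0,"wy":0,"wz":0},{"x":0,"y":0,"z":-0.009,"wx":0,"wy":0,"wz":0},{"x":0,"y":0,"z":-0.01,"wx":0,"wy":0,"wz":0},{"x":0,"y":0,"z":-0.01,"wx":0,"wy":0,"wz":0},{"x":0,"y":0,"z":-0.01,"wx":0,"wy":0,"wz":0}]' >/dev/null; python3 guard2.py
```

```text
18.15 [0.5234 0.252  0.2205] [-6.1 -0.5  5.8]
18.98 [0.5236 0.252  0.2405] [-5.1 -0.4  5.8]
19.65 [0.5236 0.252  0.2505] [-4.9 -0.1  5.9]
```

```bash
python3 -m handwheel '[{"x":0,"y":0,"z":-0.001,"wx":0,"wy":0,"wz":0},{"x":0,"y":0,"z":-0.003,"wx":0,"wy":0,"wz":0},{"x":0,"y":0,"z":-0.005,"wx":0,"wy":0,"wz":0},{"x":0,"y":0,"z":-0.007,"wx":0,"wy":0,"wz":0},{"x":0,"y":0,"z":-0.009,"wx":0,"wy":0,"wz":0},{"x":0,"y":0,"z":-0.011,"wx":0,"wy":0,"wz":0},{"x":0,"y":0,"z":-0.013,"wx":0,"wy":0,"wz":0},{"x":0,"y":0,"z":-0.015,"wx":0,"wy":0,"wz":0},{"x":0,"y":0,"z":-0.016,"wx":0,"wy":0,"wz":0},{"x":0,"y":0,"z":-0.017,"wx":0,"wy":0,"wz":0}]' >/dev/null; python3 guard2.py && python3 -m handwheel '[{"x":0,"y":0,"z":-0.0005,"wx":0,"wy":0,"wz":0},{"x":0,"y":0,"z":-0.001,"wx":0,"wy":0,"wz":0},{"x":0,"y":0,"z":-0.0015,"wx":0,"wy":0,"wz":0},{"x":0,"y":0,"z":-0.002,"wx":0,"wy":0,"wz":0},{"x":0,"y":0,"z":-0.002,"wx":0,"wy":0,"wz":0},{"x":0,"y":0,"z":-0.002,"wx":0,"wy":0,"wz":0}]' >/dev/null; python3 guard2.py && python3 -m handwheel '[{"x":0,"y":0,"z":-0.0005,"wx":0,"wy":0,"wz":0},{"x":0,"y":0,"z":-0.001,"wx":0,"wy":0,"wz":0},{"x":0,"y":0,"z":-0.001,"wx":0,"wy":0,"wz":0},{"x":0,"y":0,"z":-0.001,"wx":0,"wy":0,"wz":0}]' >/dev/null; python3 guard2.py
```

```text
20.48 [0.5246 0.2511 0.2668] [-3.   0.5  2.4]
20.48 [0.5246 0.2511 0.2668] [-3.   0.5  2.4]
20.48 [0.5246 0.2511 0.2668] [-3.   0.5  2.4]
```

```bash
for i in 1 2; do python3 -m handwheel '[{"x":0,"y":0,"z":0,"wx":0,"wy":0,"wz":0},{"x":0,"y":0,"z":0,"wx":0,"wy":0,"wz":0},{"x":0,"y":0,"z":0,"wx":0,"wy":0,"wz":0}]' >/dev/null; python3 guard2.py; done;  python3 -m handwheel '[{"x":0,"y":0,"z":-0.0005,"wx":0,"wy":0,"wz":0},{"x":0,"y":0,"z":-0.0005,"wx":0,"wy":0,"wz":0},{"x":0,"y":0,"z":-0.0005,"wx":0,"wy":0,"wz":0}]'
```

```text
20.73 [0.5245 0.2509 0.2664] [-5.6  1.   3.3]
20.98 [0.5245 0.2509 0.2664] [-5.3  0.8  1.6]
time: 21.23
position: [0.5247, 0.2508, 0.267]
tool_rot: [3.141, 0.009, -0.001]
ft_force: [-4.6, 1.6, 2.0]
grip_width: 0.244
grip_force: 50.0
```

```bash
python3 - <<'E'
from h import *
d=grab('scene','scene7.png')
g=lambda f:cv2.cvtColor(load(f)['image'],cv2.COLOR_RGB2GRAY).astype(np.float32)
a,b=g('scene0'),g('scene7')
for u in(246,249): print(u,a[196:236,u].astype(int).tolist(),b[196:236,u].astype(int).tolist(),sep='\n')
E
```

```text
246
[159, 143, 120, 96, 78, 68, 79, 116, 170, 208, 211, 190, 174, 166, 154, 136, 127, 123, 124, 124, 122, 119, 111, 101, 83, 72, 57, 56, 63, 71, 87, 110, 130, 131, 119, 117, 118, 122, 133, 146]
[159, 142, 119, 94, 76, 71, 77, 115, 170, 208, 211, 189, 175, 168, 157, 138, 127, 125, 125, 125, 124, 121, 115, 102, 85, 69, 59, 55, 62, 69, 85, 110, 132, 131, 121, 119, 119, 122, 135, 147]
249
[132, 101, 69, 52, 53, 49, 48, 51, 64, 84, 104, 114, 128, 150, 162, 156, 137, 124, 125, 122, 126, 124, 125, 124, 117, 104, 84, 61, 46, 43, 45, 59, 81, 102, 112, 118, 119, 119, 120, 122]
[132, 100, 68, 54, 51, 51, 49, 50, 61, 85, 103, 113, 128, 152, 169, 165, 146, 131, 128, 126, 126, 127, 127, 124, 117, 103, 80, 60, 44, 42, 45, 60, 83, 103, 112, 118, 117, 119, 122, 122]
```

Collar pixels match the start picture exactly, so the balancer is against its top stop. I'll ease off the last couple of newtons, open and withdraw upward.

```bash
python3 -m handwheel '[{"x":0,"y":0,"z":-0.0004,"wx":0,"wy":0,"wz":0},{"x":0,"y":0,"z":-0.0004,"wx":0,"wy":0,"wz":0},{"x":0,"y":0,"z":-0.0004,"wx":0,"wy":0,"wz":0}]' - 15; python3 -m handwheel '[{"x":0,"y":0,"z":0,"wx":0,"wy":0,"wz":0},{"x":0,"y":0,"z":0,"wx":0,"wy":0,"wz":0},{"x":0,"y":0,"z":0,"wx":0,"wy":0,"wz":0},{"x":0,"y":0,"z":0,"wx":0,"wy":0,"wz":0}]' - 3; python3 -m handwheel '[{"x":0,"y":0,"z":0,"wx":0,"wy":0,"wz":0},{"x":0,"y":0,"z":0,"wx":0,"wy":0,"wz":0},{"x":0,"y":0,"z":0,"wx":0,"wy":0,"wz":0},{"x":0,"y":0,"z":0,"wx":0,"wy":0,"wz":0},{"x":0,"y":0,"z":0,"wx":0,"wy":0,"wz":0},{"x":0,"y":0,"z":0,"wx":0,"wy":0,"wz":0}]' 0.06 3
```

```text
time: 21.53
position: [0.525, 0.2504, 0.2674]
tool_rot: [3.141, 0.008, -0.001]
ft_force: [-4.1, 0.4, 1.6]
grip_width: 0.262
grip_force: 15.0
time: 21.87
position: [0.5253, 0.2505, 0.2675]
tool_rot: [3.141, 0.008, 0.0]
ft_force: [-3.8, 0.7, 1.3]
grip_width: 0.273
grip_force: 3.0
time: 22.37
position: [0.5253, 0.2507, 0.2676]
tool_rot: [3.142, 0.009, 0.001]
ft_force: [0.4, 0.4, -0.4]
grip_width: 0.629
grip_force: 0.0
```

```bash
python3 -m handwheel '[{"x":0,"y":0,"z":-0.005,"wx":0,"wy":0,"wz":0},{"x":0,"y":0,"z":-0.012,"wx":0,"wy":0,"wz":0},{"x":0,"y":0,"z":-0.022,"wx":0,"wy":0,"wz":0},{"x":0,"y":0,"z":-0.035,"wx":0,"wy":0,"wz":0},{"x":0,"y":0,"z":-0.05,"wx":0,"wy":0,"wz":0},{"x":0,"y":0,"z":-0.065,"wx":0,"wy":0,"wz":0},{"x":0,"y":0,"z":-0.08,"wx":0,"wy":0,"wz":0},{"x":0,"y":0,"z":-0.09,"wx":0,"wy":0,"wz":0},{"x":0,"y":0,"z":-0.1,"wx":0,"wy":0,"wz":0},{"x":0,"y":0,"z":-0.1,"wx":0,"wy":0,"wz":0}]' ; python3 - <<'E'
from h import *
d=grab('scene','scene8.png'); t=grab('top','top8.png')
a=cv2.imread('pics/scene8.png')[150:350,220:400]; b=cv2.imread('pics/top8.png')[130:330,150:350]
cv2.imwrite('pics/crop8.png',np.hstack([cv2.resize(x,None,fx=2.1,fy=2.1,interpolation=cv2.INTER_CUBIC) for x in(a,b)]))
E
```

```text
time: 23.2
position: [0.5257, 0.2514, 0.3703]
tool_rot: [-3.14, -0.009, -0.005]
ft_force: [0.2, -0.3, -0.7]
grip_width: 0.689
grip_force: 0.0
```

View pics/crop8.png

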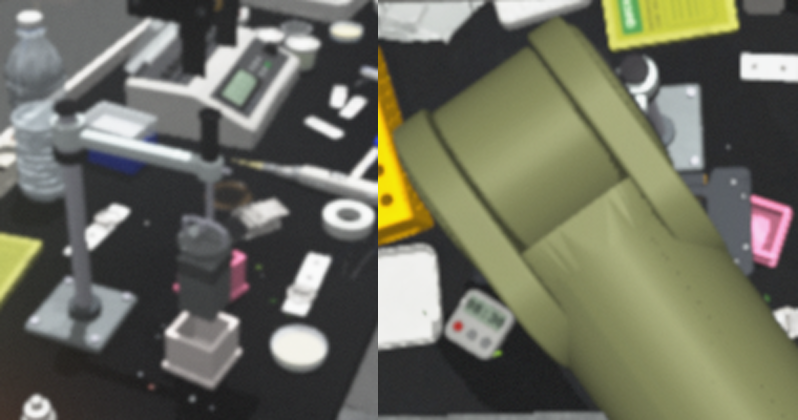

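The final picture shows the handpiece hanging free from the hook at (205,265), clear above the cradle at (202,345). The arm is fully up and the gripper is off the grip. I'll let it settle briefly, check it's still and hand in.

```bash
python3 -m handwheel '[{"x":0,"y":0,"z":0,"wx":0,"wy":0,"wz":0},{"x":0,"y":0,"z":0,"wx":0,"wy":0,"wz":0},{"x":0,"y":0,"z":0,"wx":0,"wy":0,"wz":0},{"x":0,"y":0,"z":0,"wx":0,"wy":0,"wz":0},{"x":0,"y":0,"z":0,"wx":0,"wy":0,"wz":0},{"x":0,"y":0,"z":0,"wx":0,"wy":0,"wz":0},{"x":0,"y":0,"z":0,"wx":0,"wy":0,"wz":0},{"x":0,"y":0,"z":0,"wx":0,"wy":0,"wz":0},{"x":0,"y":0,"z":0,"wx":0,"wy":0,"wz":0},{"x":0,"y":0,"z":0,"wx":0,"wy":0,"wz":0}]' >/dev/null; python3 - <<'E'
from h import *
a=load('scene8')['image']; b=grab('scene','scene9.png')['image']
print(cv2.absdiff(a,b)[240:330,290:345].max(), cv2.absdiff(a,b)[190:340,230:380].mean())
print(ctrl.close_job())
E
```

```text
8 1.1600148148148148
the job is handed in; nothing more can be done
None
```

The handpiece now hangs free on the hook with the balancer fully up, the gripper has let go and is clear, and I handed the job in at about 24 s of the 58 s allowed; I have not seen the judge's verdict.

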